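Finish the alternating plate stack on the toothed post

ROBOT

A 7-joint arm with a two-finger parallel gripper is mounted at the origin on a cart in front of the work surface, level with it; the furniture and walls round the work are solid. World frame = base frame: x ahead of the robot, y to its left, z up, the work surface at z = 0. Lengths are in m, angles in rad, forces in N, time in s.
With the tool pointing down it reaches from about 0.425 to 0.875 m from the base axis. Payload 4.7 kg.
Tool frame: the origin (TCP) lies on the centre line of the jaws, within the pads' length; the fingertips stand 22 mm ahead of it and the grasp point (between the pads) lies 3 mm ahead of it (ctrl.tcp_to_tips is the z of the fingertips in the tool frame, in m); z points along the fingers, y is the direction in which the jaws open and shut (so a half turn about z gives the same grasp; the last joint's range is limited). The gripper opens to 87 mm and grips with 3 to 60 N. Pads are 19 mm wide; open, the fingers measure 117 mm over their backs; the gripper's body (75 mm by 190 mm) begins 51 mm behind the grasp point.
Start: joints at [1.329, 0.321, -0.07, 1.45, 0.023, 1.371, -0.057], TCP at [0.164, -0.629, 0.245] pointing down, gripper open.
Joint ranges: [-2.86, 2.86], [-0.3, 2.09], [-1.38, 1.24], [0.06, 2.45], [-1.56, 4.7], [0.09, 2.05], [-2.69, 2.69]. Speed limits (rad/s): [2.57, 2.57, 3.14, 3.14, 3.14, 3.14, 3.14].

INTERFACE

Orientations are given as a rotation vector (axis times angle).
In Python, from bench import ctrl, cams gives the robot as it stands.
- The arm moves only by the tool move_arm, never from a script. Its argument "deltas" is a list of rows, each an object with "linear": the shift along the tool's x, y, z as a fraction of full scale, a list of three; "turn": the turn, a rotation vector about the tool's x, y, z as a fraction of full scale, a list of three; "claw": the closure, from 0 (fully open) to 1 (shut). In form: [{"linear": [tx, ty, tz], "turn": [wx, wy, wz], "claw": claw}, ...]. A call has 1 to 20 rows; each row shifts and turns the commanded pose from where the row before left it, along the tool's axes as they then stand; what a row does not reach is not made up. Full scale, the value 1, is 0.03 m for a shift and 4 degrees for a turn. A row lasts 1/12 s, in which the tool goes at most 41.7 mm and 7.16 degrees, less where a joint would pass 70% of its speed; a pose out of reach is approached as far as the arm can. A call with a number of a shift or a turn outside -1 to 1 is refused whole. A call with a gripper value outside its range is refused whole. The fingers move at their own pace and stop on an object; "grip_force" is the grip in N (left out, the last holds). Time passes only in rows, so rows that do not move let the fingers close. It gives the time, the measured TCP pose, the force and the opening at its end, in the units of the state.
- ctrl.get_state(): the state, without advancing time (a new reading comes with each control period).
- cams.get_image(name): name is "scene" or "top"; returns a dict with "image" (420x560x3 uint8, red, green, blue), "K" (3x3 intrinsics, pixels), "world_from_camera" (4x4, takes a point from camera to world coordinates). Camera axes: x right, y down, z forward; pixel columns grow to the right and rows downward; lengths in m; the calibration is good to about 2 mm. A picture is of the moment at which its call begins. There is no depth.
- ctrl.close_job(): hands the job in, once; it reports no verdict.
The state is a dict: "time": time; "joint_positions": joint angles; "qd": joint speeds; "joint_torque": joint torques, N m; "position": TCP position; "tool_rot": TCP orientation; "ft_force": force on the tool from outside, world axes, zero at the start; "torque": the same for the moment, N m; "grip_width": opening from 0.0 (shut) to 1.0 (fully open).
Only numpy, scipy, OpenCV 4.12 (cv2) and the standard library are available. Lean on these libraries where they do the work, as an engineer would, in place of code of your own. Each camera call takes 0.05 s, during which the arm holds its last target. There are 200 camera calls.

TASK

The post of the test-cell holder already carries one round plate. Put the square plate on top of it with its tab pointing to the opposite side, then the loose round plate on top of that with its tab pointing the same way as the first one's, each slid gently all the way down over the post's teeth (lowered, not dropped) so that it rests flat on the plate below. Leave the first plate in its place, and do not knock over or push away the beaker, the brown bottle and the little vial.

Things in the scene. Friction and masses are not known exactly. Their poses are not given: they have to be found in the camera images.
- holder: Fixed stack holder: grey base plate 170 x 84 x 12 mm with an upright white toothed post in the middle (see point post_top). Origin: centre of the base's underside, on the post's axis, at worktop height; z up, x along the base's long side; the first plate's tab points along +x. On the base 77 mm from the axis along +-x stand two small terminal studs, tops 26 mm above the worktop.
- post_top (a point): Centre of the post's top, 78 mm above the worktop. The post is a four-toothed spline, a plus sign in section: teeth along the holder's +-x and +-y, each 6 mm wide, 24 mm across opposite tips. Its last 8 mm taper to teeth 2 mm wide, 18 mm across. A plate's bore has 1.25 mm clearance all round and goes on in any of four quarter turns.
- first_round: Round steel plate already on the post, resting on the base (its origin 12 mm above the worktop), loose. Like round_plate in every size.
- first_round_tab (a point): Point on the upper face of the tab of first_round, 60 mm from the plate's axis along its +x and 5 mm above its underside. The tab is 20 mm wide and ends 66 mm from the axis.
- square_plate: Loose square steel plate 70 x 70 x 5 mm, 0.13 to 0.25 kg, lying flat. White square collar in the middle, 36 x 36 mm, sides along the plate's x and y, 20 mm tall from the underside: grip here. Its plus-shaped bore has slots along +-x and +-y, 8.5 mm wide, 26.5 mm across. Origin: bore axis at the underside, z up, x to the tab. In the stack the origin is 32 mm above the worktop.
- square_plate_tab (a point): Point on the upper face of the tab of square_plate, 60 mm from the plate's axis along its +x and 5 mm above its underside. The tab is 20 mm wide and ends 66 mm from the axis.
- round_plate: Loose round steel plate, 76 mm diameter, 5 mm thick, 0.13 to 0.25 kg. White square collar in the middle, 36 x 36 mm, sides along the plate's x and y, 20 mm tall from the underside: grip here. Its plus-shaped bore has slots along +-x and +-y, 8.5 mm wide, 26.5 mm across. Origin: bore axis at the underside, z up, x to the tab. In the stack the origin is 52 mm above the worktop.
- round_plate_tab (a point): Point on the upper face of the tab of round_plate, 60 mm from the plate's axis along its +x and 5 mm above its underside. The tab is 20 mm wide and ends 66 mm from the axis.
- beaker_250: Clear beaker, 72 mm diameter, 90 mm tall, a bystander. Origin: centre of its underside.
- sample_bottle4: Brown bottle with a white cap, 48 mm diameter, 90 mm tall, a bystander. Origin: centre of its underside.
- vial1: Little brown vial with a black cap, 22 mm diameter, 44 mm tall, a bystander. Origin: centre of its underside.

How it is judged:
On the way, in this order (a step that is already met when the one before it is completed fails the run):
1. The square plate rests on the first plate, its tab to the opposite side, released (horizontal distance between each of first_round, square_plate and holder below 0.004 m and z of first_round in the frame of holder between 0.009 and 0.015 m and x of first_round_tab in the frame of holder above 0.054 m and angle between each of first_round, square_plate's own z axis and vertical below 0.06 rad and z of square_plate in the frame of holder between 0.029 and 0.035 m and x of square_plate_tab in the frame of holder below -0.054 m and contact force between the fingers and square_plate below 0.1 N), for 0.2 s.
2. The loose round plate rests on the square plate, its tab on the same side as the first one's, released (horizontal distance between each of square_plate, round_plate and holder below 0.004 m and z of square_plate in the frame of holder between 0.029 and 0.035 m and x of square_plate_tab in the frame of holder below -0.054 m and angle between each of square_plate, round_plate's own z axis and vertical below 0.06 rad and z of round_plate in the frame of holder between 0.049 and 0.055 m and x of round_plate_tab in the frame of holder above 0.054 m and contact force between the fingers and round_plate below 0.1 N), for 0.2 s.
At the end, for the whole second after the job is handed in: All three plates at rest on the post: flat (0.06 rad), within 4 mm of its axis, origins within 3 mm of 12 (first), 32 (square), 52 mm (round) above the worktop; tab points at least 54 mm out along the holder's +x (both rounds) or -x (square) (horizontal distance between each of first_round, square_plate, round_plate and holder below 0.004 m and z of first_round in the frame of holder between 0.009 and 0.015 m and x of each of first_round_tab, round_plate_tab in the frame of holder above 0.054 m and angle between each of first_round, square_plate, round_plate's own z axis and vertical below 0.06 rad and z of square_plate in the frame of holder between 0.029 and 0.035 m and x of square_plate_tab in the frame of holder below -0.054 m and z of round_plate in the frame of holder between 0.049 and 0.055 m and linear speed of each of first_round, square_plate, round_plate below 0.02 m/s); the robot touches nothing.
It fails at once if The square plate is dropped or shot down the post (faster than 0.3 m/s while threaded on it) (horizontal distance between square_plate and holder below 0.004 m and z of square_plate in the frame of holder below 0.068 m and linear speed of square_plate above 0.3 m/s).
It fails at once if The loose round plate is dropped or shot down the post (faster than 0.3 m/s while threaded on it) (horizontal distance between round_plate and holder below 0.004 m and z of round_plate in the frame of holder below 0.068 m and linear speed of round_plate above 0.3 m/s).
It fails at once if The beaker is knocked over or pushed more than 30 mm (distance of beaker_250 from where it was at the start of the episode above 0.03 m or angle between beaker_250's own z axis and vertical above 0.5 rad).
It fails at once if The brown bottle is knocked over or pushed more than 30 mm (distance of sample_bottle4 from where it was at the start of the episode above 0.03 m or angle between sample_bottle4's own z axis and vertical above 0.5 rad).
It fails at once if The vial is knocked over or pushed more than 30 mm (distance of vial1 from where it was at the start of the episode above 0.03 m or angle between vial1's own z axis and vertical above 0.5 rad).
It also fails if it takes over 59 s, if anything falls off the work surface, if the arm or the gripper's body presses on something with over 40 N, if the wrist force passes 120 N, or if a joint passes its speed limit or range.

## Working session

There is one attempt and no reset: what is moved stays moved. The work goes in short steps, Python scripts to look and compute and a tool call to move; the robot and the scene stay as the last step left them, time stands still between calls to the robot, and variables do not carry over. Pictures are saved under pics/ and viewed, about 8 in all and at most 12, crops included, and the job is handed in when it is done.

Besides the shell and the picture viewer there is one more tool, called as name([rows], argument=value, ...), one row to a line, values as JSON. move_arm: Moves the arm, as the interface text tells. Shift numbers are shares of 0.03 m and turn numbers shares of 4 degrees, none past 1 either way. Its arguments: {"type":"object","properties":{"deltas":{"type":"array"},"grip_force":{"type":"number"}},"required":["deltas"]}

```bash
mkdir -p pics
cat > h.py <<'E'
import numpy as np, cv2
from bench import ctrl, cams
def grab(n,fn):
    d=cams.get_image(n); cv2.imwrite('pics/'+fn+'.png',d['image'][:,:,::-1]); np.savez('pics/'+fn+'.npz',**d); return d
def load(fn): return dict(np.load('pics/'+fn+'.npz'))
def ray(d,uv,z):
    T=d['world_from_camera'];K=d['K']
    r=T[:3,:3]@np.linalg.inv(K)@np.array([uv[0],uv[1],1.]); o=T[:3,3]
    return o+r*(z-o[2])/r[2]
def proj(d,p):
    T=np.linalg.inv(d['world_from_camera']); c=d['K']@(T[:3,:3]@np.array(p)+T[:3,3]); return c[:2]/c[2]
E
python3 - <<'E'
from h import *
np.set_printoptions(precision=4,suppress=True)
for n in('scene','top'):
    d=grab(n,n+'0'); print(n,d['world_from_camera'],d['K'][0])
s=ctrl.get_state(); print(s)
E
```

```text
scene [[-0.8447 -0.3049  0.44    0.1708]
 [-0.5353  0.485  -0.6916  0.647 ]
 [-0.0026 -0.8196 -0.5729  0.635 ]
 [ 0.      0.      0.      1.    ]] [414.1179   0.     277.1885]
top [[-0.0268 -0.9804  0.195   0.3059]
 [-0.9996  0.0254 -0.0097 -0.0094]
 [ 0.0046 -0.1951 -0.9808  1.3441]
 [ 0.      0.      0.      1.    ]] [461.0326   0.     287.7443]
{'time': 0.1, 'joint_positions': array([ 1.3291,  0.3218, -0.0701,  1.4516,  0.0226,  1.3708, -0.0568]), 'qd': array([ 0.0012, -0.0025, -0.0031, -0.0031, -0.0003,  0.0027, -0.0002]), 'joint_torque': array([  0.0007, -49.2571,  -0.4056, -31.3403,  -0.0643,   0.0394,
         0.0001]), 'position': array([ 0.1643, -0.6284,  0.2436]), 'tool_rot': array([-3.1142, -0.4007,  0.0005]), 'ft_force': array([-0.9801, -0.3405, -0.1058]), 'torque': array([ 0.0185, -0.0441,  0.0174]), 'grip_width': 1.0012546827233533}
```

View pics/top0.png

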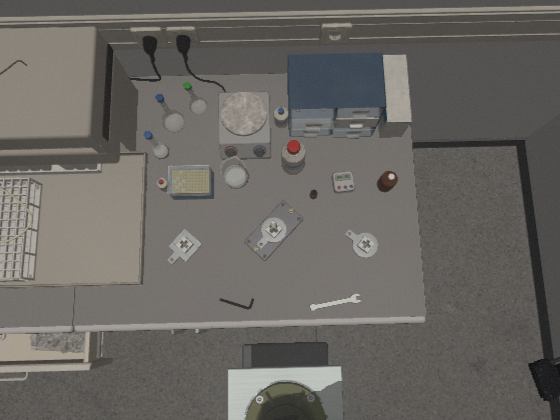

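View pics/scene0.png

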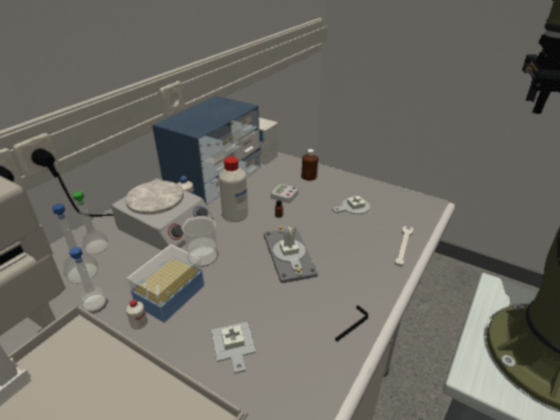

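Run:
```python
from h import *
np.set_printoptions(precision=4,suppress=True)
d=load('top0'); s=load('scene0')
I=d['image'][:,:,::-1]; J=s['image'][:,:,::-1]
def crop(A,x,y,w,h,k): return cv2.resize(A[y:y+h,x:x+w],None,fx=k,fy=k,interpolation=cv2.INTER_CUBIC)
a=[crop(I,151,212,66,74,4),crop(I,241,195,66,74,4),crop(I,332,212,66,74,4)]
b=[crop(J,200,312,66,74,4),crop(J,258,220,66,74,4),crop(J,325,165,66,74,4)]
cv2.imwrite('pics/c1.png',np.vstack([np.hstack(a),np.hstack(b)]))
for n,uv,z in [('post',(273,230),.03),('sq',(184,245),.02),('rd',(365,245),.02),('vial',(314,194),.04),('bot',(390,178),.09),('beaker',(234,175),.05)]:
    print(n,ray(d,uv,z))
```

```text
post [0.5311 0.0212 0.03  ]
sq [0.4956 0.2795 0.02  ]
rd [ 0.4819 -0.244   0.02  ]
vial [ 0.6327 -0.1007  0.04  ]
bot [ 0.6612 -0.3136  0.09  ]
beaker [0.6932 0.131  0.05  ]
```

View pics/c1.png

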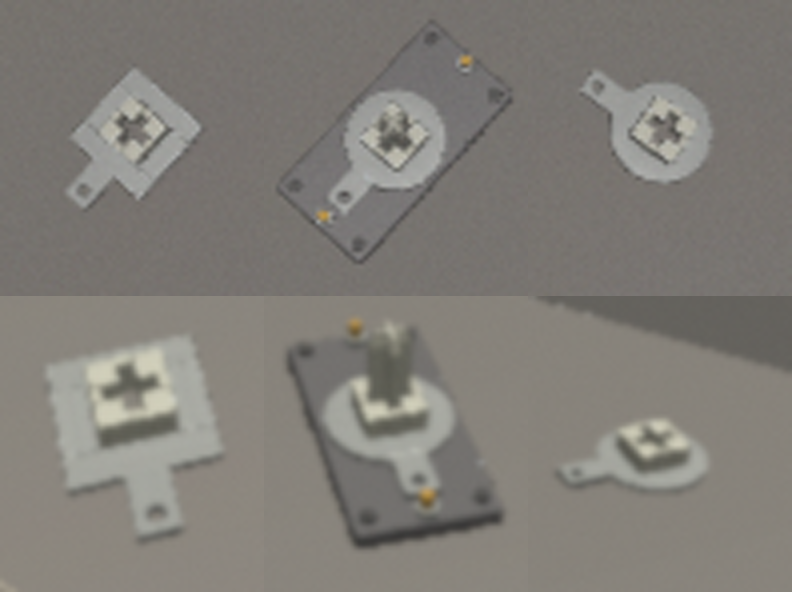

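Run:
```python
from h import *
np.set_printoptions(precision=4,suppress=True)
d=load('top0'); s=load('scene0')
def P(c,o,z,D=d): return ray(D,((c[0]+.5)/4-.5+o[0],(c[1]+.5)/4-.5+o[1]),z)
def ang(v): return np.degrees(np.arctan2(v[1],v[0]))
o=(241,195)
C=[P(c,o,.012) for c in[(169,22),(249,96),(94,262),(14,188)]]
print('base',np.mean(C,0),[np.linalg.norm(C[i]-C[(i+1)%4]) for i in range(4)],ang(C[3]-C[0]),ang(C[2]-C[1]))
a,b=P((201,62),o,.026),P((59,215),o,.026); print('studs',(a+b)/2,np.linalg.norm(a-b),ang(b-a))
# scene base corners / studs
o2=(258,220)
a,b=P((354-264,326-296),o2,.024,s),P((427-264,496-296),o2,.024,s); print('studs scene',(a+b)/2,np.linalg.norm(a-b),ang(b-a))
print('post top scene',P((391-264,328-296),o2,.078,s), 'top',P((394-264,112),o,.078))
for nm,o,c,t,os,cs,ts in[('sq',(151,212),(133,129),(84,190),(200,312),(131,383-296),(156,511-296)),('rd',(332,212),(136,129),(70,87),(325,165),(654-528,438-296),(576-528,471-296))]:
    c1,t1,c2,t2=P(c,o,.02),P(t,o,.005),P(cs,os,.02,s),P(ts,os,.005,s)
    for c,t in((c1,t1),(c2,t2)): print(nm,c,t,np.linalg.norm((t-c)[:2]),ang(t-c))
    # mask of white collar in top
    I=d['image']; x,y=o; R=I[y:y+74,x:x+66].astype(int)
    m=(R.min(2)>R.max()*.78).astype(np.uint8)
    cn=max(cv2.findContours(m,0,1)[0],key=cv2.contourArea); r=cv2.minAreaRect(cn)
    bx=[ray(d,q+np.array(o),.02) for q in cv2.boxPoints(r)]; print('mask',m.sum(),np.mean(bx,0),[ang(bx[i+1]-bx[i]) for i in(0,1)],[np.linalg.norm(bx[i+1]-bx[i]) for i in(0,1)])
q=[P(c,(151,212),.005) for c in[(136,68),(202,128),(139,198),(72,134)]];print('sq corners',np.mean(q,0),[np.linalg.norm(q[i]-q[i-1]) for i in range(4)],[ang(q[i]-q[i-1]) for i in range(4)])
```

```text
base [0.5345 0.0197 0.012 ] [np.float64(0.08128851685106746), np.float64(0.16650700785730654), np.float64(0.07980968900213081), np.float64(0.1678150269857968)] 136.29089102767207 135.78841129435637
studs [0.5345 0.0204 0.026 ] 0.1521004186520683 136.2283216656097
studs scene [0.5367 0.0238 0.024 ] 0.15331790503965415 136.6981838428001
post top scene [0.537  0.0216 0.078 ] top [0.5438 0.0193 0.078 ]
sq [0.4989 0.2799 0.02  ] [0.4573 0.318  0.005 ] 0.05637817746230766 137.5399628778335
sq [0.5008 0.2809 0.02  ] [0.4587 0.3199 0.005 ] 0.05740535899092305 137.22756252458635
mask 463 [0.4858 0.288  0.02  ] [np.float64(-42.15901383167395), np.float64(-133.3302438393369)] [np.float64(0.09772148752153702), np.float64(0.0681516509674153)]
rd [ 0.4851 -0.246   0.02  ] [ 0.5195 -0.202   0.005 ] 0.05589342654590714 51.99530111102941
rd [ 0.4862 -0.2415  0.02  ] [ 0.5218 -0.1991  0.005 ] 0.055434405432743174 50.00116496131952
mask 422 [ 0.494  -0.2389  0.02  ] [np.float64(-64.92599064287928), np.float64(-156.90891305961162)] [np.float64(0.0715971621826755), np.float64(0.09317992507342364)]
sq corners [0.4989 0.28   0.005 ] [np.float64(0.06623149509679811), np.float64(0.06705734766423636), np.float64(0.06743720259559484), np.float64(0.06915963682520647)] [np.float64(-43.84887524451066), np.float64(-133.1024714478635), np.float64(137.94184077901267), np.float64(45.90322595151563)]
```

```bash
cat >> h.py <<'E'
from scipy.spatial.transform import Rotation as Ro
def go(p=None,phi=None):
    s=ctrl.get_state(); R=Ro.from_rotvec(s['tool_rot']).as_matrix(); y=R[:,1]
    a=np.degrees(np.arctan2(y[1],y[0])); print('t %.2f pos %s phi %.2f tilt %.4f grip %.3f F %s q7 %.2f'%(s['time'],np.round(s['position'],4),a,np.hypot(*R[:2,2]),s['grip_width'],np.round(s['ft_force'],1),s['joint_positions'][6]))
    if p is not None: print('tool delta units',np.round(R.T@(np.array(p)-s['position'])/.03,3))
    if phi is not None: print('turn wz units',np.round(-((phi-a+540)%360-180)/4,2),'tilt fix wx wy',np.round(np.degrees(R.T@np.cross(R[:,2],[0,0,-1]))/4,2))
E
python3 - <<'E'
from h import *
go((.5,-.25,.2)); R=Ro.from_rotvec(ctrl.get_state()['tool_rot']).as_matrix(); print(R.T@np.array([0,.53,0])/.03)
E
```

```text
t 0.10 pos [ 0.1643 -0.6284  0.2436] phi -75.34 tilt 0.0017 grip 1.001 F [-1.  -0.3 -0.1] q7 -0.06
tool delta units [14.018 -9.369  1.467]
[  4.47176985 -17.0913298    0.02882794]
```

move_arm([
  {"linear":[0.7,-0.47,0.07],"turn":[0,0,0],"claw":0},
  {"linear":[0.7,-0.47,0.07],"turn":[0,0,0],"claw":0},
  {"linear":[0.7,-0.47,0.07],"turn":[0,0,0],"claw":0},
  {"linear":[0.7,-0.47,0.07],"turn":[0,0,0],"claw":0},
  {"linear":[0.7,-0.47,0.07],"turn":[0,0,0],"claw":0},
  {"linear":[0.7,-0.47,0.07],"turn":[0,0,0],"claw":0},
  {"linear":[0.7,-0.47,0.07],"turn":[0,0,0],"claw":0},
  {"linear":[0.7,-0.47,0.07],"turn":[0,0,0],"claw":0},
  {"linear":[0.7,-0.47,0.07],"turn":[0,0,0],"claw":0},
  {"linear":[0.7,-0.47,0.07],"turn":[0,0,0],"claw":0},
  {"linear":[0.7,-0.47,0.07],"turn":[0,0,0],"claw":0},
  {"linear":[0.7,-0.47,0.07],"turn":[0,0,0],"claw":0},
  {"linear":[0.7,-0.47,0.07],"turn":[0,0,0],"claw":0},
  {"linear":[0.7,-0.47,0.07],"turn":[0,0,0],"claw":0},
  {"linear":[0.7,-0.47,0.07],"turn":[0,0,0],"claw":0},
  {"linear":[0.7,-0.47,0.07],"turn":[0,0,0],"claw":0},
  {"linear":[0.7,-0.47,0.07],"turn":[0,0,0],"claw":0},
  {"linear":[0.7,-0.47,0.07],"turn":[0,0,0],"claw":0},
  {"linear":[0.7,-0.47,0.07],"turn":[0,0,0],"claw":0},
  {"linear":[0.7,-0.47,0.07],"turn":[0,0,0],"claw":0},
])

```text
time: 1.77
position: [0.4998, -0.2487, 0.2021]
tool_rot: [-3.116, -0.401, 0.001]
ft_force: [0.4, 0.0, 0.2]
grip_width: 0.996
```

move_arm([
  {"linear":[0.235,-0.9,0],"turn":[0,0,0],"claw":0},
  {"linear":[0.235,-0.9,0],"turn":[0,0,0],"claw":0},
  {"linear":[0.235,-0.9,0],"turn":[0,0,0],"claw":0},
  {"linear":[0.235,-0.9,0],"turn":[0,0,0],"claw":0},
  {"linear":[0.235,-0.9,0],"turn":[0,0,0],"claw":0},
  {"linear":[0.235,-0.9,0],"turn":[0,0,0],"claw":0},
  {"linear":[0.235,-0.9,0],"turn":[0,0,0],"claw":0},
  {"linear":[0.235,-0.9,0],"turn":[0,0,0],"claw":0},
  {"linear":[0.235,-0.9,0],"turn":[0,0,0],"claw":0},
  {"linear":[0.235,-0.9,0],"turn":[0,0,0],"claw":0},
  {"linear":[0.235,-0.9,0],"turn":[0,0,0],"claw":0},
  {"linear":[0.235,-0.9,0],"turn":[0,0,0],"claw":0},
  {"linear":[0.235,-0.9,0],"turn":[0,0,0],"claw":0},
  {"linear":[0.235,-0.9,0],"turn":[0,0,0],"claw":0},
  {"linear":[0.235,-0.9,0],"turn":[0,0,0],"claw":0},
  {"linear":[0.235,-0.9,0],"turn":[0,0,0],"claw":0},
  {"linear":[0.235,-0.9,0],"turn":[0,0,0],"claw":0},
  {"linear":[0.235,-0.9,0],"turn":[0,0,0],"claw":0},
  {"linear":[0.235,-0.9,0],"turn":[0,0,0],"claw":0},
])

```text
time: 3.35
position: [0.4989, 0.2814, 0.2021]
tool_rot: [3.116, 0.4, -0.001]
ft_force: [0.7, -0.3, 0.7]
grip_width: 0.995
```

```bash
python3 -c "
from h import *
go((.4995,.2803,.1),137.2)"
```

```text
t 3.35 pos [0.4989 0.2814 0.2021] phi -75.36 tilt 0.0008 grip 0.995 F [ 0.7 -0.3  0.7] q7 -2.04
tool delta units [0.012 0.039 3.404]
turn wz units 36.86 tilt fix wx wy [ 0.01  0.01 -0.  ]
```

move_arm([
  {"linear":[0,0,0.17],"turn":[0,0,-1],"claw":0},
  {"linear":[0,0,0.17],"turn":[0,0,-1],"claw":0},
  {"linear":[0,0,0.17],"turn":[0,0,-1],"claw":0},
  {"linear":[0,0,0.17],"turn":[0,0,-1],"claw":0},
  {"linear":[0,0,0.17],"turn":[0,0,-1],"claw":0},
  {"linear":[0,0,0.17],"turn":[0,0,-1],"claw":0},
  {"linear":[0,0,0.17],"turn":[0,0,-1],"claw":0},
  {"linear":[0,0,0.17],"turn":[0,0,-1],"claw":0},
  {"linear":[0,0,0.17],"turn":[0,0,-1],"claw":0},
  {"linear":[0,0,0.17],"turn":[0,0,-1],"claw":0},
  {"linear":[0,0,0.17],"turn":[0,0,-1],"claw":0},
  {"linear":[0,0,0.17],"turn":[0,0,-1],"claw":0},
  {"linear":[0,0,0.17],"turn":[0,0,-1],"claw":0},
  {"linear":[0,0,0.17],"turn":[0,0,-1],"claw":0},
  {"linear":[0,0,0.17],"turn":[0,0,-1],"claw":0},
  {"linear":[0,0,0.17],"turn":[0,0,-1],"claw":0},
  {"linear":[0,0,0.17],"turn":[0,0,-1],"claw":0},
  {"linear":[0,0,0.17],"turn":[0,0,-1],"claw":0},
  {"linear":[0,0,0.17],"turn":[0,0,-1],"claw":0},
  {"linear":[0,0,0.17],"turn":[0,0,-1],"claw":0},
])

```text
time: 5.02
position: [0.499, 0.2801, 0.0998]
tool_rot: [-2.125, -2.313, 0.001]
ft_force: [-0.5, -0.2, 0.1]
grip_width: 1.0
```

move_arm([
  {"linear":[0,0,0],"turn":[0,0,-1],"claw":0},
  {"linear":[0,0,0],"turn":[0,0,-1],"claw":0},
  {"linear":[0,0,0],"turn":[0,0,-1],"claw":0},
  {"linear":[0,0,0],"turn":[0,0,-1],"claw":0},
  {"linear":[0,0,0],"turn":[0,0,-1],"claw":0},
  {"linear":[0,0,0],"turn":[0,0,-1],"claw":0},
  {"linear":[0,0,0],"turn":[0,0,-1],"claw":0},
  {"linear":[0,0,0],"turn":[0,0,-1],"claw":0},
  {"linear":[0,0,0],"turn":[0,0,-1],"claw":0},
  {"linear":[0,0,0],"turn":[0,0,-1],"claw":0},
  {"linear":[0,0,0],"turn":[0,0,-1],"claw":0},
  {"linear":[0,0,0],"turn":[0,0,-1],"claw":0},
  {"linear":[0,0,0],"turn":[0,0,-1],"claw":0},
  {"linear":[0,0,0],"turn":[0,0,-1],"claw":0},
  {"linear":[0,0,0],"turn":[0,0,-1],"claw":0},
  {"linear":[0,0,0],"turn":[0,0,-1],"claw":0},
  {"linear":[0,0,0],"turn":[0,0,-1],"claw":0},
])

```text
time: 6.43
position: [0.4991, 0.28, 0.1001]
tool_rot: [-0.469, -3.106, 0.001]
ft_force: [-0.2, 0.4, 0.3]
grip_width: 0.996
```

move_arm([
  {"linear":[0,0,0],"turn":[0,0,-1],"claw":0},
  {"linear":[0,0,0],"turn":[0,0,-1],"claw":0},
  {"linear":[0,0,0],"turn":[0,0,-1],"claw":0},
  {"linear":[0,0,0],"turn":[0,0,-1],"claw":0},
  {"linear":[0,0,0],"turn":[0,0,-1],"claw":0},
  {"linear":[0,0,0],"turn":[0,0,-1],"claw":0},
  {"linear":[0,0,0],"turn":[0,0,-1],"claw":0},
  {"linear":[0,0,0],"turn":[0,0,-1],"claw":0},
  {"linear":[0,0,0],"turn":[0,0,-1],"claw":0},
  {"linear":[0,0,0],"turn":[0,0,-1],"claw":0},
  {"linear":[0,0,0],"turn":[0,0,-1],"claw":0},
  {"linear":[0,0,0],"turn":[0,0,-1],"claw":0},
  {"linear":[0,0,0],"turn":[0,0,-1],"claw":0},
  {"linear":[0,0,0],"turn":[0,0,-1],"claw":0},
  {"linear":[0,0,0],"turn":[0,0,-1],"claw":0},
  {"linear":[0,0,0],"turn":[0,0,-1],"claw":0},
])

```text
time: 7.77
position: [0.4991, 0.28, 0.1]
tool_rot: [1.248, -2.882, 0.0]
ft_force: [-0.5, -0.2, -0.4]
grip_width: 1.001
```

```bash
python3 -c "
from h import *
go((.4995,.2803,.029),137.2)"
```

```text
t 7.77 pos [0.4991 0.28   0.1   ] phi 136.84 tilt 0.0010 grip 1.001 F [-0.5 -0.2 -0.4] q7 1.30
tool delta units [-0.019 -0.005  2.366]
turn wz units -0.09 tilt fix wx wy [ 0.   -0.01  0.  ]
```

move_arm([
  {"linear":[0,0,0.295],"turn":[0,0,-0.09],"claw":0},
  {"linear":[0,0,0.295],"turn":[0,0,0],"claw":0},
  {"linear":[0,0,0.295],"turn":[0,0,0],"claw":0.2},
  {"linear":[0,0,0.295],"turn":[0,0,0],"claw":0.3},
  {"linear":[0,0,0.295],"turn":[0,0,0],"claw":0.3},
  {"linear":[0,0,0.295],"turn":[0,0,0],"claw":0.3},
  {"linear":[0,0,0.295],"turn":[0,0,0],"claw":0.3},
  {"linear":[0,0,0.295],"turn":[0,0,0],"claw":0.3},
  {"linear":[0,0,0],"turn":[0,0,0],"claw":0.5},
  {"linear":[0,0,0],"turn":[0,0,0],"claw":0.6},
  {"linear":[0,0,0],"turn":[0,0,0],"claw":0.8},
  {"linear":[0,0,0],"turn":[0,0,0],"claw":1},
  {"linear":[0,0,0],"turn":[0,0,0],"claw":1},
  {"linear":[0,0,0],"turn":[0,0,0],"claw":1},
  {"linear":[0,0,0],"turn":[0,0,0],"claw":1},
], grip_force=30)

```text
time: 9.02
position: [0.4994, 0.2804, 0.03]
tool_rot: [-1.253, 2.881, -0.0]
ft_force: [0.2, -1.1, 1.7]
grip_width: 0.41
```

```bash
python3 -c "
from h import *
go((.4995,.2803,.15),137.2)"
```

```text
t 9.02 pos [0.4994 0.2804 0.03  ] phi 137.00 tilt 0.0004 grip 0.410 F [ 0.2 -1.1  1.7] q7 1.26
tool delta units [-1.e-03 -7.e-03 -4.e+00]
turn wz units -0.05 tilt fix wx wy [-0.  0.  0.]
```

move_arm([
  {"linear":[0,0,-0.2],"turn":[0,0,0],"claw":1},
  {"linear":[0,0,-0.2],"turn":[0,0,0],"claw":1},
  {"linear":[0,0,-0.4],"turn":[0,0,0.5],"claw":1},
  {"linear":[0,0,-0.4],"turn":[0,0,1],"claw":1},
  {"linear":[0,0,-0.4],"turn":[0,0,1],"claw":1},
  {"linear":[0,0,-0.4],"turn":[0,0,1],"claw":1},
  {"linear":[0,0,-0.4],"turn":[0,0,1],"claw":1},
  {"linear":[0,0,-0.4],"turn":[0,0,1],"claw":1},
  {"linear":[0,0,-0.4],"turn":[0,0,1],"claw":1},
  {"linear":[0,0,-0.4],"turn":[0,0,1],"claw":1},
  {"linear":[0,0,-0.4],"turn":[0,0,1],"claw":1},
  {"linear":[0,0,0],"turn":[0,0,1],"claw":1},
  {"linear":[0,0,0],"turn":[0,0,1],"claw":1},
  {"linear":[0,0,0],"turn":[0,0,1],"claw":1},
  {"linear":[0,0,0],"turn":[0,0,1],"claw":1},
  {"linear":[0,0,0],"turn":[0,0,1],"claw":1},
  {"linear":[0,0,0],"turn":[0,0,1],"claw":1},
  {"linear":[0,0,0],"turn":[0,0,1],"claw":1},
  {"linear":[0,0,0],"turn":[0,0,1],"claw":1},
])

```text
time: 10.6
position: [0.4989, 0.2809, 0.1507]
tool_rot: [0.524, 3.097, 0.001]
ft_force: [0.7, 0.1, -1.3]
grip_width: 0.409
```

move_arm([
  {"linear":[0,0,0],"turn":[0,0,1],"claw":1},
  {"linear":[0,0,0],"turn":[0,0,1],"claw":1},
  {"linear":[0,0,0],"turn":[0,0,1],"claw":1},
  {"linear":[0,0,0],"turn":[0,0,1],"claw":1},
  {"linear":[0,0,0],"turn":[0,0,1],"claw":1},
  {"linear":[0,0,0],"turn":[0,0,1],"claw":1},
  {"linear":[0,0,0],"turn":[0,0,1],"claw":1},
  {"linear":[0,0,0],"turn":[0,0,1],"claw":1},
  {"linear":[0,0,0],"turn":[0,0,1],"claw":1},
  {"linear":[0,0,0],"turn":[0,0,1],"claw":1},
  {"linear":[0,0,0],"turn":[0,0,1],"claw":1},
  {"linear":[0,0,0],"turn":[0,0,1],"claw":1},
  {"linear":[0,0,0],"turn":[0,0,1],"claw":1},
  {"linear":[0,0,0],"turn":[0,0,1],"claw":1},
  {"linear":[0,0,0],"turn":[0,0,1],"claw":1},
  {"linear":[0,0,0],"turn":[0,0,1],"claw":1},
  {"linear":[0,0,0],"turn":[0,0,1],"claw":1},
  {"linear":[0,0,0],"turn":[0,0,1],"claw":1},
  {"linear":[0,0,0],"turn":[0,0,1],"claw":1},
])

```text
time: 12.18
position: [0.4987, 0.2811, 0.1507]
tool_rot: [-2.32, -2.118, -0.001]
ft_force: [-0.2, -0.0, -2.2]
grip_width: 0.412
```

move_arm([
  {"linear":[0,0,0],"turn":[0,0,1],"claw":1},
  {"linear":[0,0,0],"turn":[0,0,1],"claw":1},
  {"linear":[0,0,0],"turn":[0,0,1],"claw":1},
  {"linear":[0,0,0],"turn":[0,0,1],"claw":1},
  {"linear":[0,0,0],"turn":[0,0,1],"claw":1},
  {"linear":[0,0,0],"turn":[0,0,1],"claw":1},
  {"linear":[0,0,0],"turn":[0,0,1],"claw":1},
  {"linear":[0,0,0],"turn":[0,0,1],"claw":1},
  {"linear":[0,0,0],"turn":[0,0,1],"claw":1},
  {"linear":[0,0,0],"turn":[0,0,0.7],"claw":1},
])

```text
time: 13.02
position: [0.4986, 0.2812, 0.1506]
tool_rot: [-2.891, -1.228, -0.001]
ft_force: [0.5, -0.2, -3.3]
grip_width: 0.407
```

```bash
python3 -c "
from h import *
go((.5355,.021,.15),-43.7)"
```

```text
t 13.02 pos [0.4986 0.2812 0.1506] phi -43.99 tilt 0.0009 grip 0.407 F [ 0.5 -0.2 -3.3] q7 -1.51
tool delta units [-5.388  6.908  0.015]
turn wz units -0.07 tilt fix wx wy [-0.   -0.01  0.  ]
```

move_arm([
  {"linear":[-0.449,0.576,0],"turn":[0,0,0],"claw":1},
  {"linear":[-0.449,0.576,0],"turn":[0,0,0],"claw":1},
  {"linear":[-0.449,0.576,0],"turn":[0,0,0],"claw":1},
  {"linear":[-0.449,0.576,0],"turn":[0,0,0],"claw":1},
  {"linear":[-0.449,0.576,0],"turn":[0,0,0],"claw":1},
  {"linear":[-0.449,0.576,0],"turn":[0,0,0],"claw":1},
  {"linear":[-0.449,0.576,0],"turn":[0,0,0],"claw":1},
  {"linear":[-0.449,0.576,0],"turn":[0,0,0],"claw":1},
  {"linear":[-0.449,0.576,0],"turn":[0,0,0],"claw":1},
  {"linear":[-0.449,0.576,0],"turn":[0,0,0],"claw":1},
  {"linear":[-0.449,0.576,0],"turn":[0,0,0],"claw":1},
  {"linear":[-0.449,0.576,0],"turn":[0,0,0],"claw":1},
  {"linear":[0,0,0.4],"turn":[0,0,-0.07],"claw":1},
  {"linear":[0,0,0.5],"turn":[0,0,0],"claw":1},
  {"linear":[0,0,0],"turn":[0,0,0],"claw":1},
])

```text
time: 14.27
position: [0.5351, 0.0206, 0.1208]
tool_rot: [-2.885, -1.238, 0.005]
ft_force: [-1.2, 0.7, -3.5]
grip_width: 0.41
```

Run:
```python
from h import *
go((.5355,.021,.12),-43.7)
a=grab('scene','scene1');b=grab('top','top1')
A=cv2.resize(a['image'][170:290,225:355],None,fx=4,fy=4,interpolation=2)[:,:,::-1];B=cv2.resize(b['image'][170:290,235:305],None,fx=4,fy=4,interpolation=2)[:,:,::-1]
cv2.imwrite('pics/c2.png',np.hstack([A,B]))
for D in(a,b): print(proj(D,(.5355,.021,.078)),proj(D,(.5355,.021,.097)))
```

```text
t 14.27 pos [0.5351 0.0206 0.1208] phi -43.56 tilt 0.0041 grip 0.410 F [-1.2  0.7 -3.5] q7 -0.98
tool delta units [0.021 0.    0.028]
turn wz units 0.04 tilt fix wx wy [-0.05  0.03  0.  ]
[290.09188998 227.69514945] [290.22524118 220.77049248]
[272.57501114 225.56347682] [272.38368955 224.3347611 ]
```

View pics/c2.png

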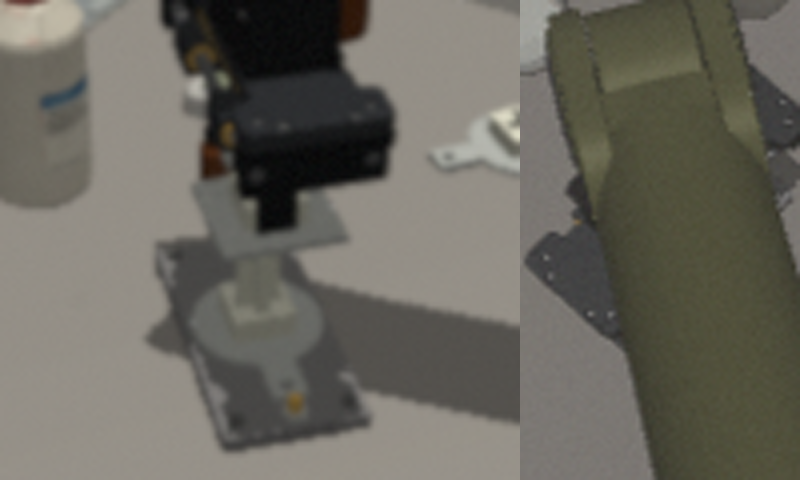

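Run:
```python
from h import *
s=load('scene1')
def P(c,z,o=(225,170)): return ray(s,((c[0]+.5)/4-.5+o[0],(c[1]+.5)/4-.5+o[1]),z)
ang=lambda v:np.degrees(np.arctan2(v[1],v[0]))
L,B,R=P((193,183),.0958),P((219,247),.0958),P((350,236),.0958)
print((L+R)/2,np.linalg.norm(L-R),np.linalg.norm(L-B),np.linalg.norm(B-R),ang(B-L),ang(R-B))
# base corners from scene0 crop, z .012
o=(258,220)
C=[P((x-264,y-296),.012,o) for x,y in[(288,350),(412,330),(500,513),(357,540)]]
print(C,[np.linalg.norm(C[i]-C[i-1]) for i in range(4)])
print('base',np.mean(C,0),ang(C[3]-C[0]))
# post edges below plate in scene1: vertical edges left/right
for y in (262,275): print('post mid',P((258,y),.06))
```

```text
[0.5308988  0.02086105 0.0958    ] 0.09681207777591741 0.05933194881891697 0.07027716247395123 136.20298987347712 -140.08529079893978
[array([ 6.21910430e-01, -5.45906586e-04,  1.20000000e-02]), array([ 0.56838396, -0.05762594,  0.012     ]), array([0.4473104 , 0.05571396, 0.012     ]), array([0.50142503, 0.11371689, 0.012     ])] [np.float64(0.16605034920682285), np.float64(0.07825096329994036), np.float64(0.16584552366705668), np.float64(0.07932675245547828)]
base [0.53475745 0.02781475 0.012     ] 136.51841624128366
post mid [0.53521639 0.0251189  0.06      ]
post mid [0.52932655 0.03491798 0.06      ]
```

move_arm([
  {"linear":[0.04,0,0.1],"turn":[0,0,0.03],"claw":1},
  {"linear":[0,0,0.1],"turn":[0,0,0],"claw":1},
  {"linear":[0,0,0.1],"turn":[0,0,0],"claw":1},
  {"linear":[0,0,0.1],"turn":[0,0,0],"claw":1},
  {"linear":[0,0,0.1],"turn":[0,0,0],"claw":1},
  {"linear":[0,0,0.05],"turn":[0,0,0],"claw":1},
  {"linear":[0,0,0],"turn":[0,0,0],"claw":1},
])

```text
time: 14.95
position: [0.5377, 0.0212, 0.1058]
tool_rot: [-2.887, -1.237, 0.001]
ft_force: [0.4, -0.4, -1.8]
grip_width: 0.409
```

Run:
```python
from h import *
go((.536,.0215,.06),-43.7)
print(ctrl.get_state()['torque'])
```

```text
t 14.95 pos [0.5377 0.0212 0.1058] phi -43.62 tilt 0.0005 grip 0.409 F [ 0.4 -0.4 -1.8] q7 -0.99
tool delta units [-0.032 -0.048  1.527]
turn wz units 0.02 tilt fix wx wy [-0.01  0.    0.  ]
[ 0.04604227 -0.04775266  0.01348711]
```

move_arm([
  {"linear":[-0.03,-0.04,0.06],"turn":[0,0,0],"claw":1},
  {"linear":[0,0,0.08],"turn":[0,0,0],"claw":1},
  {"linear":[0,0,0.08],"turn":[0,0,0],"claw":1},
  {"linear":[0,0,0],"turn":[0,0,0],"claw":1},
])

```text
time: 15.28
position: [0.5378, 0.0223, 0.1001]
tool_rot: [2.887, 1.238, 0.006]
ft_force: [5.3, 3.3, -1.5]
grip_width: 0.411
```

Run:
```python
from h import *
go((.536,.0215,.063),-43.7)
print(ctrl.get_state()['torque'])
```

```text
t 15.28 pos [0.5378 0.0223 0.1001] phi -43.59 tilt 0.0036 grip 0.411 F [ 5.3  3.3 -1.5] q7 -1.00
tool delta units [-0.065 -0.026  1.237]
turn wz units 0.03 tilt fix wx wy [ 0.02 -0.05 -0.  ]
[ 0.69899103 -1.05283903 -0.0623559 ]
```

move_arm([
  {"linear":[0.06,0.01,0],"turn":[0,0,0],"claw":1},
  {"linear":[0,0,0.05],"turn":[0,0,0],"claw":1},
  {"linear":[0,0,0.05],"turn":[0,0,0],"claw":1},
  {"linear":[0,0,0],"turn":[0,0,0],"claw":1},
])

```text
time: 15.62
position: [0.5381, 0.0227, 0.0964]
tool_rot: [-2.887, -1.237, -0.001]
ft_force: [3.5, 2.3, -3.0]
grip_width: 0.407
```

Run:
```python
from h import *
go((.536,.0215,.063),-43.7)
print(ctrl.get_state()['torque'])
```

```text
t 15.62 pos [0.5381 0.0227 0.0964] phi -43.62 tilt 0.0007 grip 0.407 F [ 3.5  2.3 -3. ] q7 -1.00
tool delta units [-0.077 -0.023  1.113]
turn wz units 0.02 tilt fix wx wy [ 0.   -0.01 -0.  ]
[ 0.60035173 -0.77433241 -0.06296268]
```

move_arm([
  {"linear":[0.05,0,0],"turn":[0,0,0],"claw":1},
  {"linear":[0,0,0.1],"turn":[0,0,0],"claw":1},
  {"linear":[0,0,0.1],"turn":[0,0,0],"claw":1},
  {"linear":[0,0,0.1],"turn":[0,0,0],"claw":1},
  {"linear":[0,0,0.1],"turn":[0,0,0],"claw":1},
  {"linear":[0,0,0.1],"turn":[0,0,0],"claw":1},
  {"linear":[0,0,0.1],"turn":[0,0,0],"claw":1},
  {"linear":[0,0,0.1],"turn":[0,0,0],"claw":1},
  {"linear":[0,0,0.1],"turn":[0,0,0],"claw":1},
  {"linear":[0,0,0.1],"turn":[0,0,0],"claw":1},
  {"linear":[0,0,0],"turn":[0,0,0],"claw":1},
])

```text
time: 16.53
position: [0.5384, 0.0234, 0.0689]
tool_rot: [-2.887, -1.237, 0.002]
ft_force: [-0.4, -0.2, -2.6]
grip_width: 0.408
```

Run:
```python
from h import *
go((.536,.0215,.061),-43.7)
print(ctrl.get_state()['torque'])
```

```text
t 16.53 pos [0.5384 0.0234 0.0689] phi -43.62 tilt 0.0013 grip 0.408 F [-0.4 -0.2 -2.6] q7 -1.03
tool delta units [-0.099 -0.014  0.262]
turn wz units 0.02 tilt fix wx wy [-0.01  0.01  0.  ]
[ 0.00480114 -0.04461541  0.00214962]
```

Threading freely. Lower the last ~7 mm.

move_arm([
  {"linear":[0,0,0.07],"turn":[0,0,0],"claw":1},
  {"linear":[0,0,0.07],"turn":[0,0,0],"claw":1},
  {"linear":[0,0,0.05],"turn":[0,0,0],"claw":1},
  {"linear":[0,0,0.04],"turn":[0,0,0],"claw":1},
  {"linear":[0,0,0.03],"turn":[0,0,0],"claw":1},
  {"linear":[0,0,0],"turn":[0,0,0],"claw":1},
])

```text
time: 17.03
position: [0.5389, 0.0235, 0.062]
tool_rot: [2.888, 1.237, -0.0]
ft_force: [0.3, -0.0, -0.1]
grip_width: 0.406
```

Run:
```python
from h import *
go((.536,.0215,.061),-43.7)
```

```text
t 17.03 pos [0.5389 0.0235 0.062 ] phi -43.62 tilt 0.0002 grip 0.406 F [ 0.3 -0.  -0.1] q7 -1.04
tool delta units [-0.114 -0.025  0.033]
turn wz units 0.02 tilt fix wx wy [ 0.  0. -0.]
```

move_arm([
  {"linear":[0,0,0.03],"turn":[0,0,0],"claw":1},
  {"linear":[0,0,0],"turn":[0,0,0],"claw":1},
  {"linear":[0,0,0],"turn":[0,0,0],"claw":0.5},
  {"linear":[0,0,0],"turn":[0,0,0],"claw":0.4},
  {"linear":[0,0,0],"turn":[0,0,0],"claw":0.3},
  {"linear":[0,0,0],"turn":[0,0,0],"claw":0.2},
  {"linear":[0,0,0],"turn":[0,0,0],"claw":0.2},
  {"linear":[0,0,0],"turn":[0,0,0],"claw":0.2},
  {"linear":[0,0,-0.2],"turn":[0,0,0],"claw":0.2},
  {"linear":[0,0,-0.5],"turn":[0,0,0],"claw":0.2},
  {"linear":[0,0,-0.8],"turn":[0,0,0],"claw":0.2},
  {"linear":[0,0,-0.8],"turn":[0,0,0],"claw":0.2},
  {"linear":[0,0,-0.8],"turn":[0,0,0],"claw":0.2},
])

```text
time: 18.12
position: [0.5387, 0.0237, 0.1552]
tool_rot: [-2.887, -1.237, 0.0]
ft_force: [0.1, -0.7, 0.7]
grip_width: 0.798
```

Run:
```python
from h import *
go((.4855,-.2445,.15),-38.7)
```

```text
t 18.12 pos [0.5387 0.0237 0.1552] phi -43.60 tilt 0.0002 grip 0.798 F [ 0.1 -0.7  0.7] q7 -0.97
tool delta units [-7.696  4.88   0.174]
turn wz units -1.23 tilt fix wx wy [-0.  0.  0.]
```

move_arm([
  {"linear":[-0.637,0.408,0],"turn":[0,0,0],"claw":0},
  {"linear":[-0.637,0.408,0],"turn":[0,0,0],"claw":0},
  {"linear":[-0.637,0.408,0],"turn":[0,0,0],"claw":0},
  {"linear":[-0.637,0.408,0],"turn":[0,0,0],"claw":0},
  {"linear":[-0.637,0.408,0],"turn":[0,0,0],"claw":0},
  {"linear":[-0.637,0.408,0],"turn":[0,0,0],"claw":0},
  {"linear":[-0.637,0.408,0],"turn":[0,0,0],"claw":0},
  {"linear":[-0.637,0.408,0],"turn":[0,0,0],"claw":0},
  {"linear":[-0.637,0.408,0],"turn":[0,0,0],"claw":0},
  {"linear":[-0.637,0.408,0],"turn":[0,0,0],"claw":0},
  {"linear":[-0.637,0.408,0],"turn":[0,0,0],"claw":0},
  {"linear":[-0.637,0.408,0],"turn":[0,0,0],"claw":0},
  {"linear":[0,0,0.4],"turn":[0,0,-0.6],"claw":0},
  {"linear":[0,0,0.5],"turn":[0,0,-0.63],"claw":0},
  {"linear":[0,0,0.5],"turn":[0,0,0],"claw":0},
  {"linear":[0,0,0.4],"turn":[0,0,0],"claw":0},
  {"linear":[0,0,0],"turn":[0,0,0],"claw":0},
])

```text
time: 19.53
position: [0.4854, -0.2431, 0.0977]
tool_rot: [-2.829, -1.358, 0.004]
ft_force: [-0.5, 0.1, -1.3]
grip_width: 0.998
```

Run:
```python
from h import *
go((.4868,-.2435,.03),-38.7)
a=grab('scene','scene2');b=grab('top','top2')
A=cv2.resize(a['image'][150:275,235:400],None,fx=3,fy=3,interpolation=2)[:,:,::-1];B=cv2.resize(b['image'][190:315,300:395],None,fx=3,fy=3,interpolation=2)[:,:,::-1]
cv2.imwrite('pics/c3.png',np.hstack([A,B]))
```

```text
t 19.53 pos [ 0.4854 -0.2431  0.0977] phi -38.71 tilt 0.0043 grip 0.998 F [-0.5  0.1 -1.3] q7 -0.37
tool delta units [0.021 0.055 2.255]
turn wz units -0.0 tilt fix wx wy [-0.06  0.01  0.  ]
```

View pics/c3.png

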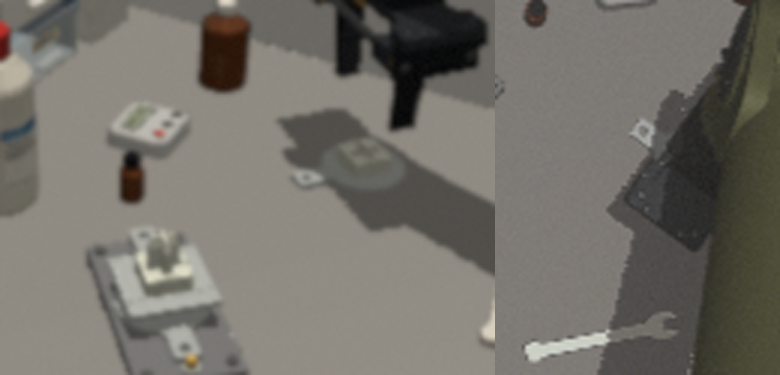

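The square plate sits flat on the first (crop ~(160,275)), tab pointing away, first tab still toward the near stud (~(185,345)). The round plate is under the open jaws (~(365,160)). Next I descend and grip.

move_arm([
  {"linear":[0.02,0.05,0.28],"turn":[0,0,0],"claw":0},
  {"linear":[0,0,0.28],"turn":[0,0,0],"claw":0},
  {"linear":[0,0,0.28],"turn":[0,0,0],"claw":0.2},
  {"linear":[0,0,0.28],"turn":[0,0,0],"claw":0.3},
  {"linear":[0,0,0.28],"turn":[0,0,0],"claw":0.3},
  {"linear":[0,0,0.28],"turn":[0,0,0],"claw":0.3},
  {"linear":[0,0,0.28],"turn":[0,0,0],"claw":0.3},
  {"linear":[0,0,0.28],"turn":[0,0,0],"claw":0.3},
  {"linear":[0,0,0],"turn":[0,0,0],"claw":0.5},
  {"linear":[0,0,0],"turn":[0,0,0],"claw":0.6},
  {"linear":[0,0,0],"turn":[0,0,0],"claw":0.8},
  {"linear":[0,0,0],"turn":[0,0,0],"claw":1},
  {"linear":[0,0,0],"turn":[0,0,0],"claw":1},
  {"linear":[0,0,0],"turn":[0,0,0],"claw":1},
  {"linear":[0,0,0],"turn":[0,0,0],"claw":1},
])

```text
time: 20.88
position: [0.489, -0.2446, 0.0333]
tool_rot: [2.831, 1.359, 0.001]
ft_force: [0.8, -0.1, 2.0]
grip_width: 0.408
```

Run:
```python
from h import *
go((.4868,-.2435,.16),46.3)
```

```text
t 20.88 pos [ 0.489  -0.2446  0.0333] phi -38.71 tilt 0.0012 grip 0.408 F [ 0.8 -0.1  2. ] q7 -0.41
tool delta units [-0.017 -0.074 -4.222]
turn wz units -21.25 tilt fix wx wy [ 0.02 -0.   -0.  ]
```

move_arm([
  {"linear":[0,0,-0.2],"turn":[0,0,0],"claw":1},
  {"linear":[0,0,-0.4],"turn":[0,0,0],"claw":1},
  {"linear":[0,0,-0.4],"turn":[0,0,-1],"claw":1},
  {"linear":[0,0,-0.4],"turn":[0,0,-1],"claw":1},
  {"linear":[0,0,-0.4],"turn":[0,0,-1],"claw":1},
  {"linear":[0,0,-0.4],"turn":[0,0,-1],"claw":1},
  {"linear":[0,0,-0.4],"turn":[0,0,-1],"claw":1},
  {"linear":[0,0,-0.4],"turn":[0,0,-1],"claw":1},
  {"linear":[0,0,-0.4],"turn":[0,0,-1],"claw":1},
  {"linear":[0,0,-0.4],"turn":[0,0,-1],"claw":1},
  {"linear":[0,0,-0.4],"turn":[0,0,-1],"claw":1},
  {"linear":[0,0,0],"turn":[0,0,-1],"claw":1},
  {"linear":[0,0,0],"turn":[0,0,-1],"claw":1},
  {"linear":[0,0,0],"turn":[0,0,-1],"claw":1},
  {"linear":[0,0,0],"turn":[0,0,-1],"claw":1},
  {"linear":[0,0,0],"turn":[0,0,-1],"claw":1},
])

```text
time: 22.22
position: [0.4884, -0.2442, 0.1596]
tool_rot: [1.857, 2.533, -0.001]
ft_force: [-0.2, 0.5, -1.6]
grip_width: 0.407
```

move_arm([
  {"linear":[0,0,0],"turn":[0,0,-1],"claw":1},
  {"linear":[0,0,0],"turn":[0,0,-1],"claw":1},
  {"linear":[0,0,0],"turn":[0,0,-1],"claw":1},
  {"linear":[0,0,0],"turn":[0,0,-1],"claw":1},
  {"linear":[0,0,0],"turn":[0,0,-1],"claw":1},
  {"linear":[0,0,0],"turn":[0,0,-1],"claw":1},
  {"linear":[0,0,0],"turn":[0,0,-1],"claw":1},
  {"linear":[0,0,0],"turn":[0,0,-0.25],"claw":1},
  {"linear":[0,0,0],"turn":[0,0,0],"claw":1},
])

```text
time: 22.97
position: [0.4885, -0.2443, 0.1593]
tool_rot: [1.17, 2.915, -0.001]
ft_force: [-0.2, 0.8, -1.3]
grip_width: 0.408
```

Run:
```python
from h import *
go((.538,.0227,.16),46.3)
```

```text
t 22.97 pos [ 0.4885 -0.2443  0.1593] phi 46.25 tilt 0.0005 grip 0.408 F [-0.2  0.8 -1.3] q7 1.10
tool delta units [ 4.963  7.572 -0.026]
turn wz units -0.01 tilt fix wx wy [-0.    0.01  0.  ]
```

move_arm([
  {"linear":[0.414,0.631,0],"turn":[0,0,0],"claw":1},
  {"linear":[0.414,0.631,0],"turn":[0,0,0],"claw":1},
  {"linear":[0.414,0.631,0],"turn":[0,0,0],"claw":1},
  {"linear":[0.414,0.631,0],"turn":[0,0,0],"claw":1},
  {"linear":[0.414,0.631,0],"turn":[0,0,0],"claw":1},
  {"linear":[0.414,0.631,0],"turn":[0,0,0],"claw":1},
  {"linear":[0.414,0.631,0],"turn":[0,0,0],"claw":1},
  {"linear":[0.414,0.631,0],"turn":[0,0,0],"claw":1},
  {"linear":[0.414,0.631,0],"turn":[0,0,0],"claw":1},
  {"linear":[0.414,0.631,0],"turn":[0,0,0],"claw":1},
  {"linear":[0.414,0.631,0],"turn":[0,0,0],"claw":1},
  {"linear":[0.414,0.631,0],"turn":[0,0,0],"claw":1},
  {"linear":[0,0,0.3],"turn":[0,0,0],"claw":1},
  {"linear":[0,0,0.4],"turn":[0,0,0],"claw":1},
  {"linear":[0,0,0.4],"turn":[0,0,0],"claw":1},
  {"linear":[0,0,0],"turn":[0,0,0],"claw":1},
  {"linear":[0,0,0],"turn":[0,0,0],"claw":1},
])

```text
time: 24.38
position: [0.5367, 0.0214, 0.1243]
tool_rot: [-1.172, -2.912, 0.002]
ft_force: [-0.0, 0.1, -1.0]
grip_width: 0.411
```

Run:
```python
from h import *
go((.538,.0227,.105),46.3)
a=grab('scene','scene3')
cv2.imwrite('pics/c4.png',cv2.resize(a['image'][170:290,225:355],None,fx=4,fy=4,interpolation=2)[:,:,::-1])
```

```text
t 24.38 pos [0.5367 0.0214 0.1243] phi 46.17 tilt 0.0030 grip 0.411 F [-0.   0.1 -1. ] q7 0.54
tool delta units [-0.004  0.062  0.644]
turn wz units -0.03 tilt fix wx wy [-0.03 -0.03 -0.  ]
```

View pics/c4.png

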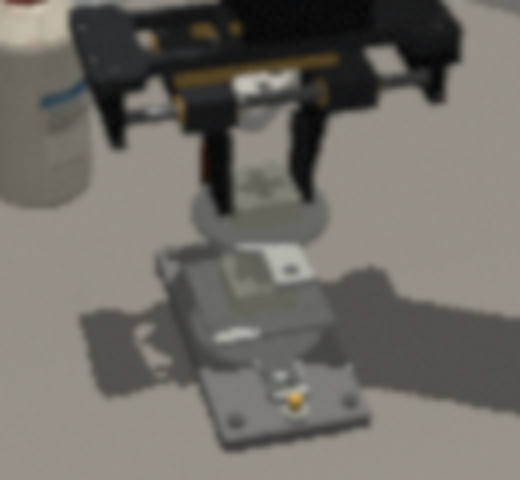

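move_arm([
  {"linear":[0,0.03,0.1],"turn":[0,0,0],"claw":1},
  {"linear":[0,0,0.1],"turn":[0,0,0],"claw":1},
  {"linear":[0,0,0.1],"turn":[0,0,0],"claw":1},
  {"linear":[0,0,0.1],"turn":[0,0,0],"claw":1},
  {"linear":[0,0,0.1],"turn":[0,0,0],"claw":1},
  {"linear":[0,0,0.1],"turn":[0,0,0],"claw":1},
  {"linear":[0,0,0],"turn":[0,0,0],"claw":1},
  {"linear":[0,0,0],"turn":[0,0,0],"claw":1},
])

```text
time: 25.1
position: [0.5382, 0.0235, 0.1075]
tool_rot: [-1.169, -2.915, 0.0]
ft_force: [-0.3, -1.3, -0.6]
grip_width: 0.408
```

Run:
```python
from h import *
go((.538,.0227,.1),46.3)
print(ctrl.get_state()['torque'])
```

```text
t 25.10 pos [0.5382 0.0235 0.1075] phi 46.30 tilt 0.0005 grip 0.408 F [-0.3 -1.3 -0.6] q7 0.52
tool delta units [-0.014 -0.025  0.249]
turn wz units 0.0 tilt fix wx wy [-0.   -0.01 -0.  ]
[ 0.02140326 -0.17336372 -0.03229636]
```

move_arm([
  {"linear":[0,-0.01,0.06],"turn":[0,0,0],"claw":1},
  {"linear":[0,0,0.06],"turn":[0,0,0],"claw":1},
  {"linear":[0,0,0.06],"turn":[0,0,0],"claw":1},
  {"linear":[0,0,0.06],"turn":[0,0,0],"claw":1},
  {"linear":[0,0,0],"turn":[0,0,0],"claw":1},
])

```text
time: 25.52
position: [0.5378, 0.0231, 0.1]
tool_rot: [-1.169, -2.915, 0.001]
ft_force: [-0.9, -0.5, -2.2]
grip_width: 0.408
```

Run:
```python
from h import *
go((.538,.0227,.0853),46.3)
print(ctrl.get_state()['torque'])
```

```text
t 25.52 pos [0.5378 0.0231 0.1   ] phi 46.29 tilt 0.0009 grip 0.408 F [-0.9 -0.5 -2.2] q7 0.51
tool delta units [-0.013 -0.004  0.49 ]
turn wz units -0.0 tilt fix wx wy [-0.01 -0.01  0.  ]
[-0.20782512  0.01754079 -0.03355826]
```

move_arm([
  {"linear":[-0.01,0,0.08],"turn":[0,0,0],"claw":1},
  {"linear":[0,0,0.08],"turn":[0,0,0],"claw":1},
  {"linear":[0,0,0.08],"turn":[0,0,0],"claw":1},
  {"linear":[0,0,0.08],"turn":[0,0,0],"claw":1},
  {"linear":[0,0,0.06],"turn":[0,0,0],"claw":1},
  {"linear":[0,0,0.04],"turn":[0,0,0],"claw":1},
  {"linear":[0,0,0.03],"turn":[0,0,0],"claw":1},
  {"linear":[0,0,0.03],"turn":[0,0,0],"claw":1},
  {"linear":[0,0,0],"turn":[0,0,0],"claw":1},
  {"linear":[0,0,0],"turn":[0,0,0],"claw":1},
])

```text
time: 26.35
position: [0.5381, 0.0228, 0.0859]
tool_rot: [-1.169, -2.915, 0.001]
ft_force: [-1.7, -2.2, -1.7]
grip_width: 0.408
```

Run:
```python
from h import *
go((.538,.0227,.0853),46.3)
print(ctrl.get_state()['torque'])
```

```text
t 26.35 pos [0.5381 0.0228 0.0859] phi 46.29 tilt 0.0007 grip 0.408 F [-1.7 -2.2 -1.7] q7 0.50
tool delta units [ 0.002 -0.005  0.02 ]
turn wz units -0.0 tilt fix wx wy [-0.01 -0.   -0.  ]
[-0.64600375  0.28039275 -0.08303122]
```

move_arm([
  {"linear":[0,-0.03,0.02],"turn":[0,0,0],"claw":1},
  {"linear":[0,0,0.02],"turn":[0,0,0],"claw":1},
  {"linear":[0,0,0.02],"turn":[0,0,0],"claw":1},
  {"linear":[0,0,0],"turn":[0,0,0],"claw":1},
  {"linear":[0,0,0],"turn":[0,0,0],"claw":1},
])

```text
time: 26.77
position: [0.5381, 0.0227, 0.0853]
tool_rot: [1.169, 2.915, -0.0]
ft_force: [-3.2, -1.2, 5.9]
grip_width: 0.408
```

Run:
```python
from h import *
go((.538,.0227,.0853),46.3)
print(ctrl.get_state()['torque'])
```

```text
t 26.77 pos [0.5381 0.0227 0.0853] phi 46.31 tilt 0.0007 grip 0.408 F [-3.2 -1.2  5.9] q7 0.50
tool delta units [ 0.002 -0.003 -0.   ]
turn wz units 0.0 tilt fix wx wy [ 0.    0.01 -0.  ]
[-0.43643637  0.7297472  -0.00410112]
```

move_arm([
  {"linear":[0,0,-0.02],"turn":[0,0,0],"claw":1},
  {"linear":[0,0,0],"turn":[0,0,0],"claw":0.5},
  {"linear":[0,0,0],"turn":[0,0,0],"claw":0.4},
  {"linear":[0,0,0],"turn":[0,0,0],"claw":0.3},
  {"linear":[0,0,0],"turn":[0,0,0],"claw":0.2},
  {"linear":[0,0,0],"turn":[0,0,0],"claw":0.2},
  {"linear":[0,0,0],"turn":[0,0,0],"claw":0.2},
  {"linear":[0,0,-0.2],"turn":[0,0,0],"claw":0.2},
  {"linear":[0,0,-0.5],"turn":[0,0,0],"claw":0.2},
  {"linear":[0,0,-0.8],"turn":[0,0,0],"claw":0.2},
  {"linear":[0,0,-0.8],"turn":[0,0,0],"claw":0.2},
  {"linear":[0,0,-0.8],"turn":[0,0,0],"claw":0.2},
  {"linear":[0,0,-0.8],"turn":[0,0,0],"claw":0.2},
  {"linear":[0,0,0],"turn":[0,0,0],"claw":0.2},
  {"linear":[0,0,0],"turn":[0,0,0],"claw":0.2},
])

```text
time: 28.02
position: [0.5388, 0.0226, 0.2037]
tool_rot: [1.168, 2.913, 0.001]
ft_force: [1.0, -0.6, -0.8]
grip_width: 0.798
```

Run:
```python
from h import *
go()
a=grab('scene','scene4')
cv2.imwrite('pics/c5.png',cv2.resize(a['image'][130:290,200:360],None,fx=3.7,fy=3.7,interpolation=2)[:,:,::-1])
```

```text
t 28.02 pos [0.5388 0.0226 0.2037] phi 46.30 tilt 0.0036 grip 0.798 F [ 1.  -0.6 -0.8] q7 0.60
```

View pics/c5.png

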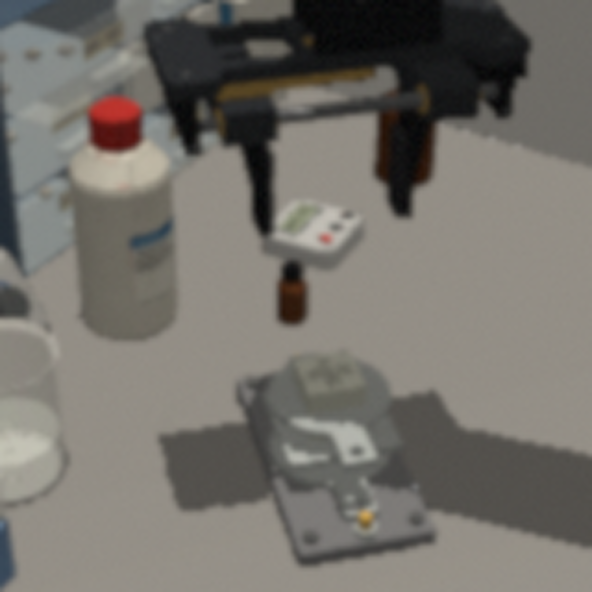

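Run:
```python
from h import *
a=load('scene4')
f=lambda u,v:((u+.5)/3.7-.5+200,(v+.5)/3.7-.5+130)
print('collar',ray(a,f(328,375),.072),'tab hole',ray(a,f(357,450),.057))
print(ctrl.close_job())
```

```text
collar [0.53669736 0.02657676 0.072     ] tab hole [0.4962955 0.0609536 0.057    ]
the job is handed in; nothing more can be done
None
```

The job is handed in at about 28 s of the 59 s allowed. Both loose plates are on the post and released, but no verdict is reported.

**What was done:** I put the square plate on the first plate with its tab to the opposite side. The loose round plate went on top of it with its tab on the same side as the first one's. Both were lowered slowly down the post.

**Square plate:**
- It met the post with about 6 N of sideways force at the taper. Shifting it about 3 mm removed that.
- It came to rest at a gripper height that puts its underside at 32 mm.
- A later picture showed it flat, with its tab opposite and the first plate's tab still in place.

**Round plate:**
- It went down with under 4 N sideways.
- It met firm contact (about +6 N) with its underside at about 52 mm.
- The last picture shows it flat, with its tab above the first plate's tab and the gripper clear about 0.1 m above.

**Bystanders:** In the last picture the vial stands upright, and the parts of the beaker and bottle in view look undisturbed. I did not measure their positions again.

**Checks that disagreed:**
- My first camera estimate of the post was about 3–4 mm off where the square plate actually seated.
- The final scene-camera check put the round collar at (0.537, 0.027) m, against (0.538, 0.023) m by the gripper. That is about 4 mm off in y, in line with that camera's earlier error. I relied on the contact and the fit over the teeth instead.

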